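# Lock the upper tray of a serving stand with its spring clip

## Robot

A 6-joint arm with a two-finger parallel gripper is mounted at the origin on the work surface. World frame = base frame: x ahead of the robot, y to its left, z up, the work surface at z = 0. Lengths are in mm, angles in degrees, forces in N, time in s.
With the tool pointing down it reaches from about 300 to 850 mm from the base axis. Payload 4.2 kg.
Tool frame: the origin (TCP) lies midway between the tips of the shut fingers; the grasp point (between the pads) lies 19 mm behind it; z points along the fingers, x is the direction in which the jaws open and shut, and the axes are right-handed (so a half turn about z gives the same grasp; the last joint's range is limited). The gripper opens to 91 mm and grips with 3 to 60 N. Pads are 32 mm wide; open, the fingers measure 118 mm over their backs; the gripper's body (76 mm by 178 mm) begins 60 mm behind the grasp point.
Start: joints at [-75.057, 18.312, 89.639, -0, 72.044, -1.146], TCP at [159.349, -552.495, 213.976] pointing down, gripper open.
Joint ranges: [-177.97, 177.97], [-48.28, 115.42], [12.27, 149.76], [-77.06, 257.06], [2.81, 150.46], [-146.56, 146.56]. Speed limits (degrees/s): [147.25, 147.25, 180, 180, 180, 180].

## Interface

Orientations are given as [roll, pitch, yaw] about the fixed x, y, z axes, in that order (R = Rz(yaw) Ry(pitch) Rx(roll)).
In Python, from workcell import monitor, vision, job, models gives the robot as it stands.
- The arm moves only by the shell command python3 -m creep 'ROWS' [FORCE]. ROWS is text: rows parted by semicolons, each of 7 numbers parted by spaces: the shift along the world's x, y, z in cm, then the turn, a rotation vector about the world's x, y, z in rad, then the gripper's target within -1 to 1 (shut at 1, half-way at 0, fully open at -1). In form: tx ty tz ax ay az hand; .... A call has 1 to 12 rows; each row shifts and turns the pose as measured when the row begins; what a row does not reach is not made up. A row lasts 1/12 s, in which the tool goes at most 41.7 mm and 7.16 degrees, less where a joint would pass 70% of its speed; a pose out of reach is approached as far as the arm can. A call is refused whole if a number of a shift passes 4.17 or a number of a turn 0.125, either way. A call with a gripper value outside its range is refused whole. The fingers move at their own pace and stop on an object; FORCE is the grip in N (left out, the last holds). Time passes only in rows, so rows that do not move let the fingers close. It gives the time, the measured TCP pose, the force and the opening at its end, in the units of the state.
- monitor.state(): the state, without advancing time (a new reading comes with each control period).
- vision.grab_frame(name): name is "scene" or "side" or "wrist"; returns a dict with "img" (384x512x3 uint8, red, green, blue), "mtx" (3x3 intrinsics, pixels), "view" (4x4, takes a point from world to camera coordinates). Camera axes: x right, y down, z forward; pixel columns grow to the right and rows downward; lengths in mm; the calibration is good to about 2 mm. The wrist camera is an equidistant fisheye: a pixel r from the principal point sees the ray r / f radians off the axis. A picture is of the moment at which its call begins. There is no depth.
- job.job_done(): hands the job in, once; it reports no verdict.
Trained networks look in the newest picture that a camera, given by its name, has taken for a name from the list of things; names that differ only in an ending like _2 or _b are one class to them, and where a whole thing is asked for, a point or a joint stands for the part that bears it (a point fixed in the world has none). Each returns a list of dicts, best first, with "confidence" (0 to 1); they miss things now and then, are a little off and sometimes report something else, mostly with a low value. They report only what shows in the picture. A call takes as long as a camera call. They do not tell look-alikes from the thing itself.
- models.search_frame(camera, query): "rect" ([left, top, right, bottom] in pixels, round what is visible of it).
- models.mark_of(camera, query): "at" ([column, row] in pixels: a listed point, or the origin of a listed thing).
The state is a dict: "time_s": time; "qpos": joint angles; "qvel": joint speeds; "effort": joint torques, N m; "ee_pos": TCP position; "ee_rot": TCP orientation; "force": force on the tool from outside, world axes, zero at the start; "torque": the same for the moment, N m; "gripper_width": finger opening in mm.
Only numpy, scipy, OpenCV 4.12 (cv2) and the standard library are available. Lean on these libraries where they do the work, as an engineer would, in place of code of your own. Each camera call takes 0.05 s, during which the arm holds its last target.

## Task

The upper tray of the two-tier serving stand is held on its spindle by a spring clip. Pick up the clip by its red tab from the white dish, and press it sideways, gently and never by force, into the groove around the spindle just above the brass hub until it snaps fully home and lies flat there. Let go of it, and leave the wine glass, the bottle and the carton where they are.

Things in the scene. Friction and masses are not known exactly. Their poses are not given: they have to be found in the camera images.
- stand: fixed two-tier serving stand, origin at its foot's centre, at table height, z up. Brown foot tray 224 mm across, 16 mm high. Brown upper tray 172 mm across with a brass hub on it, 80 mm across, its flat face 7 mm above the tray's rim. The tray's height was set by hand: the hub face is 96 to 120 mm above the table, not measured, to be found by touch. It does not move.
- spindle_axis (a point): point on the vertical axis of column, hub and spindle, 50 mm above the table. The steel spindle rises from the middle of the hub face: first a groove 14 mm in diameter and 9 mm high right round it (its lower edge is the hub face), then a head 24 mm in diameter, 20 mm high. A clip slid along the hub face enters the groove from any side.
- clip_grip (a point): dark steel spring clip, about 50 g, lying flat; this point is the centre of its upright red tab, 20 mm above the clip's underside. x: to its open mouth, z: up. Tab 24 mm long (x), 12 mm wide (y; grasp across it), top 40 mm above the underside. Flat steel part 6 mm thick, from 13 mm behind this point to 44 mm ahead, 27 mm wide at the jaws.
- clip_bore (a point): centre of the clip's opening, 34 mm ahead (x) of the tab's centre, 3 mm above the underside; home, it is on the spindle's axis. Back wall 7 mm behind it. Two sprung jaws end in round tips (radius 3 mm) 7 mm ahead and 7 mm to each side. They take a push of 5 to 9 N to spread, snap in, then the back wall stops hard. A push over 12 N bends it.
- dish: fixed white porcelain slab 130 x 90 x 8 mm on which the clip lies; origin at the centre of its underside
- glass: wine glass, 74 mm across, 185 mm tall; origin at the centre of its foot; bystander
- bottle: green wine bottle, 74 mm across, 290 mm tall; origin at the centre of its underside; bystander
- carton: white carton 90 x 60 x 50 mm; origin at the centre of its underside; bystander
Not all that is in view belongs to the job. Of the things that look like the part that bears clip_grip, the smaller one is meant. Leave any blue look-alike of the stand alone.

How it is judged:
By the outcome, as a careful person would: the job done as asked, in the order asked, and still so for the second after the job is handed in, with the robot touching nothing.
It also fails if it takes over 51 s, if anything falls off the work surface, if the arm or the gripper's body presses on something with over 40 N, if the wrist force passes 120 N, or if a joint passes its speed limit or range.

## Working session

There is one attempt and no reset: what is moved stays moved. The work goes in short steps, Python scripts to look and compute and a shell command to move; the robot and the scene stay as the last step left them, time stands still between calls to the robot, and variables do not carry over. Pictures are saved under pics/ and viewed, and the job is handed in when it is done.

```bash
ls; mkdir -p pics; cat > h.py <<'E'
import numpy as np, cv2
from workcell import monitor, vision, job, models
def grab(n,save=None):
    f=vision.grab_frame(n)
    if save: cv2.imwrite('pics/'+save,f['img'][:,:,::-1])
    return f
def ray(f,uv):
    K=np.array(f['mtx']);V=np.array(f['view'])
    d=np.linalg.inv(K)@[uv[0],uv[1],1]
    R=V[:3,:3];c=-R.T@V[:3,3]
    return c,R.T@d
def atz(f,uv,z):
    c,d=ray(f,uv);return c+d*(z-c[2])/d[2]
def tri(fs,uvs):
    A=np.zeros((3,3));b=np.zeros(3)
    for f,u in zip(fs,uvs):
        c,d=ray(f,u);d/=np.linalg.norm(d);P=np.eye(3)-np.outer(d,d);A+=P;b+=P@c
    p=np.linalg.solve(A,b);
    return p
def proj(f,p,fish=False):
    K=np.array(f['mtx']);V=np.array(f['view']);q=V[:3,:3]@np.array(p)+V[:3,3]
    if fish:
        r=np.hypot(q[0],q[1]);th=np.arctan2(r,q[2]);q=np.array([q[0]/r*th,q[1]/r*th,1])
        return (K@q)[:2]
    return (K@(q/q[2]))[:2]
E
python3 - <<'E'
from h import *
s=monitor.state();print(s)
for n in('scene','side','wrist'):
    f=grab(n,n+'0.png');print(n,np.array(f['mtx']).round(1).tolist())
    for q in('stand','clip_grip','dish','glass','bottle','carton'):
        print(q,[(np.round(r['rect']).tolist(),round(r['confidence'],2)) for r in models.search_frame(n,q)][:4])
    for q in('spindle_axis','clip_grip','clip_bore','stand','dish'):
        print('mark',q,[(np.round(r['at'],1).tolist(),round(r['confidence'],2)) for r in models.mark_of(n,q)][:4])
print(monitor.state()['time_s'])
E
```

```text
pics
{'time_s': 0.0, 'qpos': array([-7.50574563e+01,  1.83502229e+01,  8.97084075e+01, -9.96689369e-04,
        7.20430465e+01, -1.14640727e+00]), 'qvel': array([ 0.07407841, -0.00284204,  0.05112507, -0.02002894, -0.14084752,
       -0.04874391]), 'effort': array([ 3.91758018e-03, -4.12450361e+01, -2.31973958e+01,  7.30143813e-02,
        4.58788988e-02, -1.44098408e-04]), 'ee_pos': array([ 159.20574605, -551.97821911,  213.12093744]), 'ee_rot': array([-1.79998913e+02,  1.01675491e-01, -7.39107400e+01]), 'force': array([ 0.40975059, -0.05858181,  0.54184684]), 'torque': array([-0.01283115, -0.03990085,  0.06444916]), 'gripper_width': 91.46043859599186}
scene [[478.8, 0.0, 242.6], [0.0, 478.8, 194.9], [0.0, 0.0, 1.0]]
stand [([197.0, 84.0, 267.0, 149.0], 0.89), ([186.0, 200.0, 279.0, 294.0], 0.6)]
clip_grip [([170.0, 166.0, 190.0, 186.0], 0.77), ([123.0, 155.0, 146.0, 173.0], 0.66)]
dish [([157.0, 169.0, 208.0, 201.0], 0.57)]
glass [([75.0, 135.0, 114.0, 206.0], 0.78)]
bottle [([307.0, 260.0, 356.0, 368.0], 0.73)]
carton [([314.0, 217.0, 358.0, 254.0], 0.89)]
mark spindle_axis [([227
[... 529 characters left out ...]
215.0, 113.0, 233.0, 164.0], 0.81)]
bottle [([120.0, 182.0, 167.0, 304.0], 0.8)]
carton [([252.0, 240.0, 292.0, 276.0], 0.7)]
mark spindle_axis [([212.2, 208.7], 0.97), ([342.5, 163.9], 0.83)]
mark clip_grip [([267.6, 176.9], 0.64), ([251.4, 155.6], 0.62)]
mark clip_bore [([261.7, 165.0], 0.68), ([257.7, 173.9], 0.4)]
mark stand [([216.2, 219.8], 0.95), ([343.2, 174.0], 0.61)]
mark dish [([260.5, 179.3], 0.87)]
wrist [[297.3, 0.0, 256.7], [0.0, 297.3, 187.1], [0.0, 0.0, 1.0]]
stand [([4.0, 14.0, 153.0, 168.0], 0.98)]
clip_grip []
dish []
glass []
bottle []
carton []
mark spindle_axis [([65.0, 90.6], 0.64)]
mark clip_grip []
mark clip_bore []
mark stand [([87.5, 91.0], 0.67)]
mark dish []
1.8
```

```bash
python3 - <<'E'
import cv2,numpy as np
a=cv2.imread('pics/scene0.png');b=cv2.imread('pics/side0.png')
c=cv2.resize(a[130:220,60:230],None,fx=4.5,fy=4.5,interpolation=cv2.INTER_CUBIC);cv2.imwrite('pics/c1.png',c)
c=cv2.resize(b[130:260,160:320],None,fx=4.5,fy=4.5,interpolation=cv2.INTER_CUBIC);cv2.imwrite('pics/c2.png',c)
E
```

```text
(no output)
```

View pics/scene0.png

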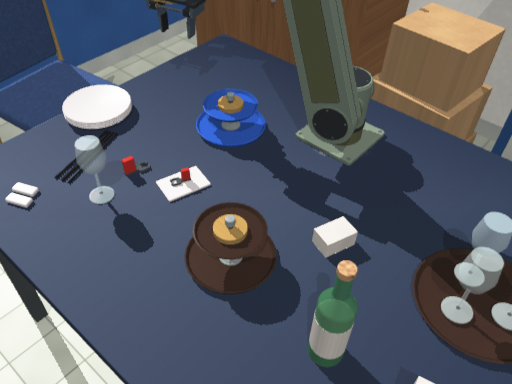

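View pics/side0.png

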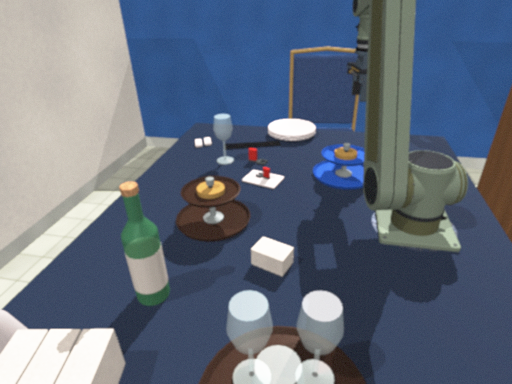

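```bash
ls pics
```

```text
c1.png
c2.png
scene0.png
side0.png
wrist0.png
```

View pics/c1.png

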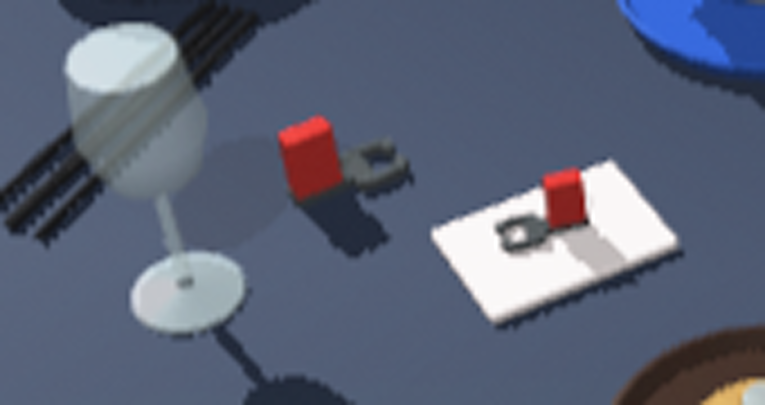

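View pics/c2.png

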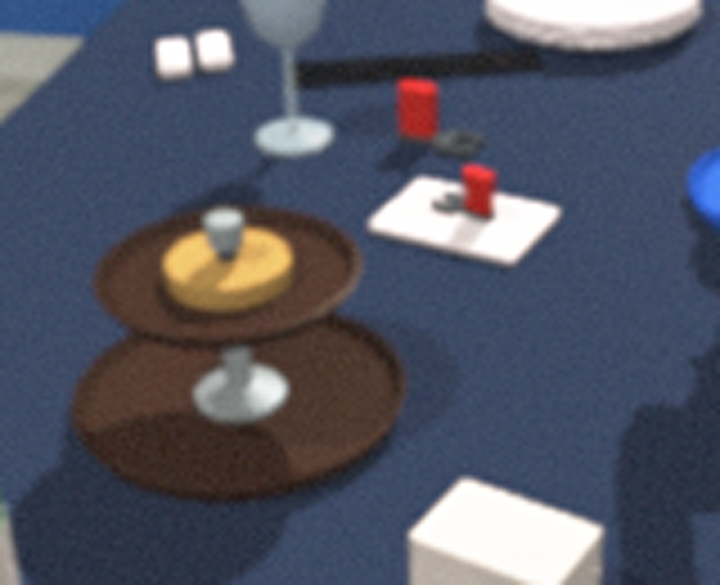

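Two red-tabbed clips are visible in the scene picture. The larger one lies on the table at about (129,164). The smaller one lies on the white dish, tab at about (185,174), jaws at about (175,181). The smaller one on the dish is meant. The brown stand is at (231,250); the blue one at (231,120) is left alone.

```bash
python3 - <<'E'
from h import *
S=grab('scene');D=grab('side')
for f in (S,D):
    V=np.array(f['view']);print('cam',(-V[:3,:3].T@V[:3,3]).round())
def both(n,a,b):
    p=tri([S,D],[a,b]);print(n,p.round(1),'resid',(proj(S,p)-a).round(1),(proj(D,p)-b).round(1))
both('tab',(185.5,174),(266.2,172.7))
print('tab z28',atz(S,(185.5,174),28),atz(D,(266.2,172.7),28))
print('bore z11',atz(S,(175.5,181.5),11),atz(D,(260,175),11))
both('axis50',(227.6,243.2),(212.2,208.7))
print(atz(S,(227.6,243.2),50),atz(D,(212.2,208.7),50))
both('head top',(230,219.5),(209.8,178))
print('foot',atz(S,(231,252),16),atz(D,(213,217),16))
both('dish',(180.8,184.5),(260.5,179.3))
for n,a,b in(('glass',(101,194),(225,160)),('bottle',(328,358),(150,298)),('carton',(335,240),(272,260)),('blue',(231,126),(343,174))):
    both(n,a,b)
E
```

```text
cam [1102.  577.  939.]
cam [261. 916. 619.]
tab [ 472.8 -202.7   26.6] resid [0.  0.1] [ 0.  -0.1]
tab z28 [ 473.53426694 -201.77028028   28.        ] [ 472.40188175 -199.63217981   28.        ]
bore z11 [ 502.05378452 -214.14207755   11.        ] [ 497.50134355 -209.99646467   11.        ]
axis50 [584.7  67.3  38.2] resid [0.3 2.2] [ 1.  -1.4]
[587.11967251  68.96488681  50.        ] [578.75150787  92.44573672  50.        ]
head top [584.7  75.7 140.6] resid [-0.1 -1. ] [-0.4  0.6]
foot [581.73532556  74.51047779  16.        ] [581.25685234  86.24380974  16.        ]
dish [ 493.6 -202.9   -1.4] resid [0.  0.5] [ 0.2 -0.3]
glass [ 668.1 -337.8   -1.3] resid [0.  0.3] [ 0.1 -0.2]
bottle [635.1 400.5  -5.2] resid [-0.3 -0.9] [-0.6  0.6]
carton [376.2 238.2  12. ] resid [0. 0.] [ 0. -0.]
blue [ 199.9 -284.1    2.5] resid [ 0.  -0.2] [-0.1  0.2]
```

View pics/wrist0.png

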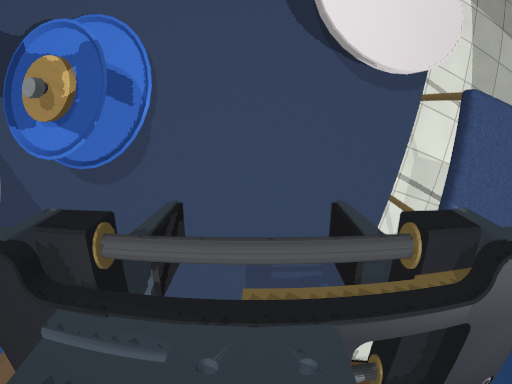

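```bash
python3 -m creep '2.5 2.9 0 0 0 -0.055 -1;2.5 2.9 0 0 0 -0.055 -1;2.5 2.9 0 0 0 -0.055 -1;2.5 2.9 0 0 0 -0.055 -1;2.5 2.9 0 0 0 -0.055 -1;2.5 2.9 0 0 0 -0.055 -1;2.5 2.9 0 0 0 -0.055 -1;2.5 2.9 -1 0 0 -0.055 -1;2.5 2.9 -1 0 0 -0.055 -1;2.5 2.9 -1 0 0 -0.055 -1;2.5 2.9 -1 0 0 -0.055 -1;2.5 2.9 -1 0 0 -0.055 -1' 25
python3 - <<'E'
from h import *
s=monitor.state();print(s['ee_pos'],s['ee_rot'],s['force'])
f=grab('wrist','w1.png');V=np.array(f['view']);print((-V[:3,:3].T@V[:3,3]).round())
for q in('clip_grip','clip_bore','spindle_axis'):
    print('mark',q,[(np.round(r['at'],1).tolist(),round(r['confidence'],2)) for r in models.mark_of('wrist',q)][:4])
print(proj(f,(473,-201,28),1),proj(f,(583,75,108),1))
E
```

```text
time_s: 2.9
ee_pos: [466.4, -195.6, 165.7]
ee_rot: [-179.5, -0.5, -114.4]
force: [1.1, -0.6, 0.9]
gripper_width: 91.3
[ 466.43979264 -195.61807074  165.70719755] [-179.48367455   -0.48545855 -114.42275657] [ 1.12264677 -0.61709148  0.86589988]
[ 528. -221.  337.]
mark clip_grip [([352.0, 47.8], 0.81), ([259.2, 176.4], 0.8), ([253.7, 158.0], 0.55)]
mark clip_bore [([258.8, 140.1], 0.6), ([353.4, 91.6], 0.58)]
mark spindle_axis [([44.6, 180.1], 0.17)]
[258.4195217  172.53304838] [ -8.58387873 202.7018912 ]
```

View pics/w1.png

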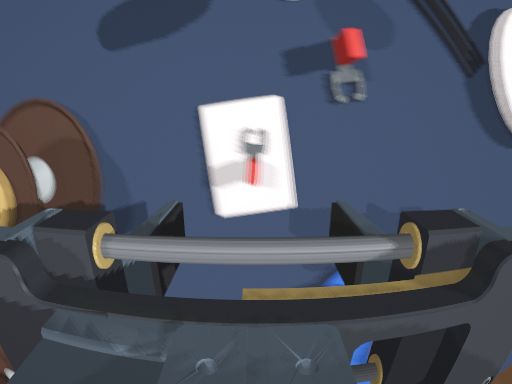

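```bash
cat >> h.py <<'E'
def fray(f,uv):
    K=np.array(f['mtx']);V=np.array(f['view'])
    a=(np.array(uv)-K[:2,2])/np.array([K[0,0],K[1,1]]);th=np.hypot(*a)
    d=np.array([*(a/th*np.sin(th)),np.cos(th)]);R=V[:3,:3]
    return -R.T@V[:3,3],R.T@d
def fatz(f,uv,z):
    c,d=fray(f,uv);return c+d*(z-c[2])/d[2]
E
python3 - <<'E'
from h import *
s=monitor.state();print(s['ee_pos'],s['ee_rot'],s['force'])
f=grab('wrist','w2.png')
for q in('clip_grip','clip_bore'):
    print('mark',q,[(np.round(r['at'],1).tolist(),round(r['confidence'],2)) for r in models.mark_of('wrist',q)][:4])
print(monitor.state()['ee_pos'])
import pickle;pickle.dump(f,open('w2.pkl','wb'))
cv2.imwrite('pics/w2c.png',cv2.resize(f['img'][90:220,190:310,::-1],None,fx=4.5,fy=4.5,interpolation=cv2.INTER_CUBIC))
E
```

```text
[ 465.56748962 -196.4895882   165.45489406] [-179.60404834   -0.50890068 -114.07102829] [ 0.35230723 -0.69966909  0.70956451]
mark clip_grip [([351.8, 44.9], 0.64), ([255.0, 171.9], 0.61)]
mark clip_bore [([354.0, 88.7], 0.86), ([254.8, 140.0], 0.62)]
[ 464.82014626 -198.36468405  166.20049818]
```

View pics/w2c.png

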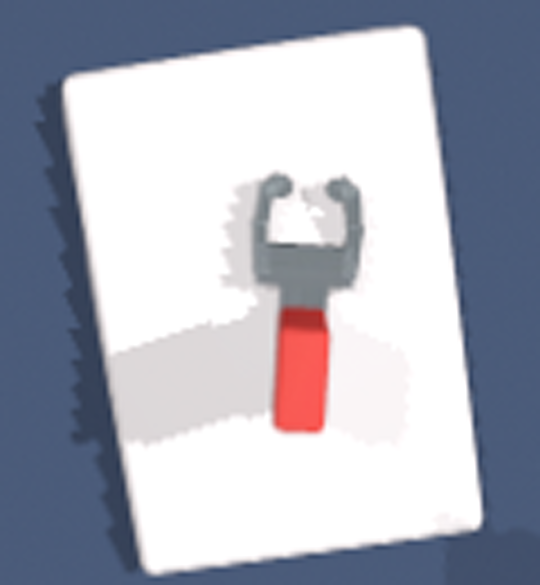

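```bash
python3 - <<'E'
from h import *
import pickle;f=pickle.load(open('w2.pkl','rb'))
c=lambda x,y:(190+x/4.5,90+y/4.5)
for n,p,z in(('tab',c(301,379),48),('front',c(304,327),48),('rear',c(299,430),48),('tipL',c(276,186),14),('tipR',c(344,186),14),('back',c(300,245),14)):
    print(n,fatz(f,p,z).round(1))
t=fatz(f,c(301,379),48);m=(fatz(f,c(276,186),14)+fatz(f,c(344,186),14))/2
print(np.degrees(np.arctan2(*(m-t)[1::-1])),np.hypot(*(m-t)[:2]))
s=monitor.state();print(s['ee_pos'],s['ee_rot'])
S=grab('scene')
print(proj(S,t),proj(S,m))
E
```

```text
tab [ 474.6 -201.    48. ]
front [ 485.  -206.3   48. ]
rear [ 464.3 -195.9   48. ]
tipL [ 514.  -212.4   14. ]
tipR [ 507.4 -227.3   14. ]
back [ 498.6 -211.8   14. ]
-27.548455628219962 40.68258104745539
[ 464.82014626 -198.36468405  166.20049818] [-179.51227069   -0.5020053  -114.33420604]
[184.83134409 169.01136407] [171.7265326  181.34534696]
```

```bash
cat >> h.py <<'E'
from scipy.spatial.transform import Rotation as Ro
def need(pos,yaw):
    s=monitor.state();R=Ro.from_euler('xyz',s['ee_rot'],degrees=True);T=Ro.from_euler('xyz',[180,0,yaw],degrees=True)
    print('t',round(s['time_s'],2),'pos',s['ee_pos'].round(1),'rot',s['ee_rot'].round(2),'F',s['force'].round(2),'w',round(s['gripper_width'],1),'tq',s['torque'].round(2))
    print('need cm',((np.array(pos)-s['ee_pos'])/10).round(2),'rad',(T*R.inv()).as_rotvec().round(3))
E
python3 -m creep '0 0 0 0 0 0 -1;0 0 0 0 0 0 -1'
python3 -c "
from h import *
need((474.5,-201,17),-116)"
```

```text
time_s: 3.47
ee_pos: [463.8, -200.6, 167.0]
ee_rot: [-179.4, -0.5, -114.6]
force: [0.1, -0.5, -0.4]
gripper_width: 91.4
t 3.47 pos [ 463.8 -200.6  167. ] rot [-179.43   -0.5  -114.58] F [ 0.08 -0.48 -0.4 ] w 91.4 tq [0.1  0.03 0.04]
need cm [  1.07  -0.04 -15.  ] rad [ 0.012  0.005 -0.025]
```

```bash
python3 -m creep '0.35 0 -2 0.004 0.002 -0.008 -1;0.35 0 -2 0.004 0.002 -0.008 -1;0.35 0 -2 0.004 0.001 -0.008 -1;0 0 -2 0 0 0 -1;0 0 -1 0 0 0 -1;0 0 0 0 0 0 -1;0 0 0 0 0 0 -1'
python3 -c "
from h import *
need((474.5,-201,17),-116)
f=grab('wrist','w3.png')
need((474.5,-201,17),-116)
cv2.imwrite('pics/w3c.png',cv2.resize(f['img'][90:260,170:340,::-1],None,fx=3.5,fy=3.5,interpolation=cv2.INTER_CUBIC))
for p in ((474.6,-201,48),(464.3,-195.9,48),(485,-206,48),(510.7,-219.8,14)):print(((proj(f,p,1)-[170,90])*3.5).round())
"
```

```text
time_s: 4.05
ee_pos: [473.8, -206.6, 77.2]
ee_rot: [-179.5, -0.0, -116.6]
force: [-0.1, 0.8, -0.9]
gripper_width: 91.2
t 4.05 pos [ 473.8 -206.6   77.2] rot [-179.5    -0.   -116.58] F [-0.07  0.78 -0.91] w 91.2 tq [ 0.04  0.02 -0.03]
need cm [ 0.07  0.56 -6.02] rad [0.004 0.008 0.01 ]
t 4.1 pos [ 473.9 -206.6   77.4] rot [-1.7948e+02 -1.0000e-02 -1.1657e+02] F [ 0.46  0.46 -0.08] w 91.1 tq [ 0.03 -0.    0.  ]
need cm [ 0.06  0.56 -6.04] rad [0.004 0.008 0.01 ]
[281. 437.]
[282. 490.]
[280. 383.]
[287. 217.]
```

View pics/w3c.png

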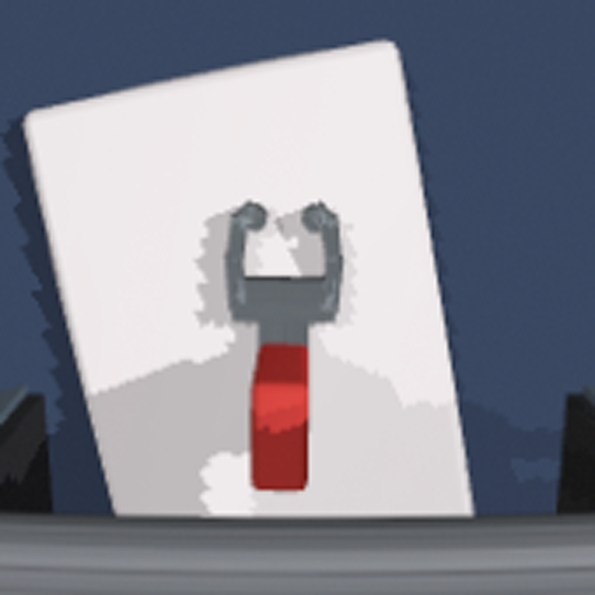

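The clip's tab sits between the fingers at crop (281,437), as predicted, and its jaws point straight along the finger plane. Descending to grasp.

```bash
python3 -m creep '0.03 0.28 -1 0 0 0.005 -1;0.03 0.28 -1 0.004 0.008 0.005 -1;0 0 -1.5 0 0 0 -1;0 0 -1 0 0 0 -1;0 0 -0.6 0 0 0 -1;0 0 0 0 0 0 -1;0 0 0 0 0 0 -1'
python3 -c "
from h import *
need((474.5,-201,17),-116)"
```

```text
time_s: 4.68
ee_pos: [477.1, -201.4, 25.9]
ee_rot: [-179.6, 0.0, -115.9]
force: [0.1, 0.4, 0.8]
gripper_width: 91.5
t 4.68 pos [ 477.1 -201.4   25.9] rot [-1.7959e+02  3.0000e-02 -1.1593e+02] F [0.14 0.41 0.76] w 91.5 tq [0.07 0.01 0.03]
need cm [-0.26  0.04 -0.89] rad [ 0.003  0.007 -0.001]
```

```bash
python3 -m creep '-0.26 0.04 -0.45 0.003 0.007 0 -1;0 0 -0.4 0 0 0 -1;0 0 0 0 0 0 -1;0 0 0 0 0 0 -1'
python3 -c "
from h import *
need((474.5,-201,17),-116)"
```

```text
time_s: 5.02
ee_pos: [475.3, -201.3, 17.8]
ee_rot: [-179.9, 0.0, -115.9]
force: [-0.0, -0.5, 0.4]
gripper_width: 91.2
t 5.02 pos [ 475.3 -201.3   17.8] rot [-1.7991e+02  1.0000e-02 -1.1591e+02] F [-0.04 -0.51  0.38] w 91.2 tq [ 0.07 -0.01  0.03]
need cm [-0.08  0.03 -0.08] rad [ 0.     0.002 -0.002]
```

```bash
python3 -m creep '0 0 0 0 0 0 0.5;0 0 0 0 0 0 0.6;0 0 0 0 0 0 0.7;0 0 0 0 0 0 0.8;0 0 0 0 0 0 1;0 0 0 0 0 0 1;0 0 0 0 0 0 1;0 0 0 0 0 0 1;0 0 0 0 0 0 1;0 0 0 0 0 0 1' 25
python3 -c "
from h import *
need((474.5,-201,17),-116)"
```

```text
time_s: 5.85
ee_pos: [476.0, -201.7, 19.0]
ee_rot: [-179.8, 0.0, -115.9]
force: [0.3, 0.1, 0.4]
gripper_width: 27.5
t 5.85 pos [ 476.  -201.7   19. ] rot [-1.7976e+02  2.0000e-02 -1.1592e+02] F [0.31 0.08 0.37] w 27.5 tq [0.13 0.01 0.02]
need cm [-0.15  0.07 -0.2 ] rad [ 0.002  0.004 -0.001]
```

```bash
python3 -m creep '-0.1 0.05 -0.1 0 0 0 1;0 0 -0.03 0 0 0 1;0 0 0 0 0 0 1;0 0 0 0 0 0 1;0 0 0 0 0 0 1;0 0 0 0 0 0 1;0 0 0 0 0 0 1' 25
python3 -c "
from h import *
need((474.5,-201,17),-116)"
```

```text
time_s: 6.43
ee_pos: [475.1, -201.2, 17.6]
ee_rot: [-179.7, 0.0, -115.9]
force: [0.2, 0.2, 0.3]
gripper_width: 11.7
t 6.43 pos [ 475.1 -201.2   17.6] rot [-1.7975e+02  2.0000e-02 -1.1592e+02] F [0.2  0.16 0.34] w 11.7 tq [ 0.08  0.01 -0.  ]
need cm [-0.06  0.02 -0.06] rad [ 0.002  0.004 -0.001]
```

```bash
python3 -m creep '0 0 1 0 0 0 1;0 0 1.5 0 0 0 1;0 0 1.8 0 0 0 1;0 0 1.8 0 0 0 1;0 0 1.8 0 0 0 1;0 0 1.8 0 0 0 1;0 0 1.8 0 0 0 1;0 0 1.8 0 0 0 1;0 0 1.5 0 0 0 1;0 0 1 0 0 0 1;0 0 0 0 0 0 1' 25
python3 -c "
from h import *
need((515,75,170),-90)
f=grab('wrist','w4.png')"
```

```text
time_s: 7.35
ee_pos: [471.9, -199.7, 188.6]
ee_rot: [-179.8, 0.0, -115.9]
force: [0.1, 0.2, -0.5]
gripper_width: 11.6
t 7.35 pos [ 471.9 -199.7  188.6] rot [-1.7984e+02  2.0000e-02 -1.1592e+02] F [ 0.05  0.23 -0.48] w 11.6 tq [ 0.06  0.02 -0.01]
need cm [ 4.31 27.47 -1.86] rad [0.    0.003 0.452]
```

View pics/w4.png

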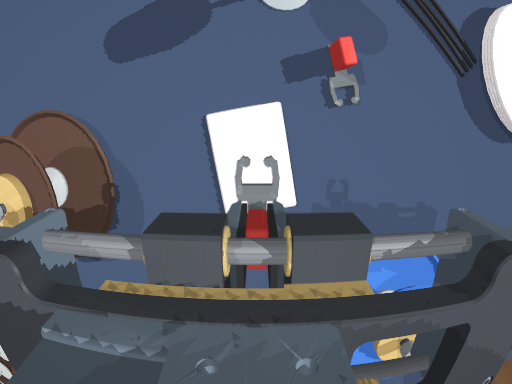

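The clip is held by its red tab at (257,230), with the jaws at (257,165) straight ahead and the dish empty. Carrying it over to the stand, heading turned to +x.

```bash
python3 -m creep '0.2 1.5 0 0 0 0.03 1;0.4 2.5 0 0 0 0.045 1;0.4 2.7 0 0 0 0.045 1;0.4 2.7 0 0 0 0.045 1;0.4 2.7 0 0 0 0.045 1;0.4 2.7 0 0 0 0.045 1;0.4 2.7 0 0 0 0.045 1;0.4 2.7 0 0 0 0.045 1;0.4 2.5 0 0 0 0.045 1;0.3 1.8 0 0 0 0.03 1;0 0 0 0 0 0 1;0 0 0 0 0 0 1'
python3 -c "
from h import *
need((515,75,170),-90)
f=grab('wrist','w5.png')
need((515,75,170),-90)
import pickle;pickle.dump(f,open('w5.pkl','wb'))
S=grab('scene','s5.png');D=grab('side','d5.png')
cv2.imwrite('pics/s5c.png',cv2.resize(S['img'][160:300,160:300,::-1],None,fx=4.2,fy=4.2,interpolation=cv2.INTER_CUBIC))
cv2.imwrite('pics/d5c.png',cv2.resize(D['img'][130:250,150:270,::-1],None,fx=4.8,fy=4.8,interpolation=cv2.INTER_CUBIC))
pickle.dump((S,D),open('sd5.pkl','wb'))
"
```

```text
time_s: 8.4
ee_pos: [500.7, 56.2, 178.4]
ee_rot: [179.0, -0.1, -90.9]
force: [-0.0, 0.1, -0.2]
gripper_width: 12.0
t 8.4 pos [500.7  56.2 178.4] rot [ 1.7903e+02 -1.1000e-01 -9.0860e+01] F [-0.04  0.07 -0.22] w 12.0 tq [ 0.03  0.   -0.01]
need cm [ 1.43  1.88 -0.84] rad [ 0.002 -0.017  0.015]
t 8.45 pos [500.6  56.  178.4] rot [ 1.7902e+02 -9.0000e-02 -9.0910e+01] F [ 0.59 -0.29 -0.7 ] w 11.8 tq [0.03 0.   0.01]
need cm [ 1.44  1.9  -0.84] rad [ 0.001 -0.017  0.016]
```

View pics/w5.png

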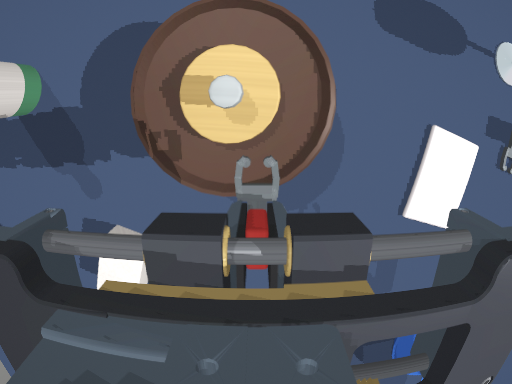

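View pics/s5c.png

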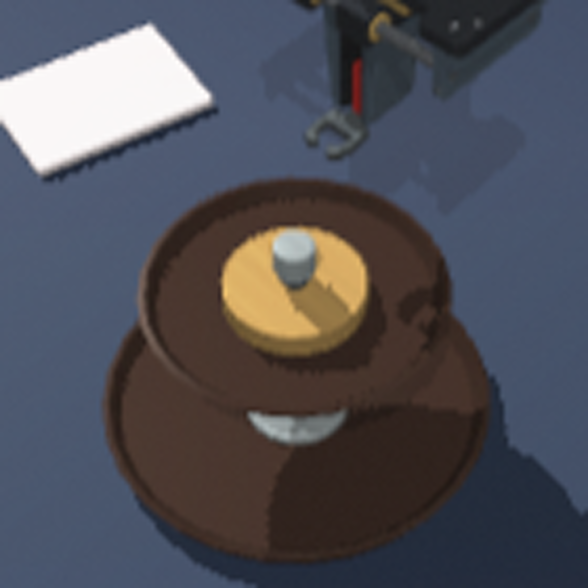

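View pics/d5c.png

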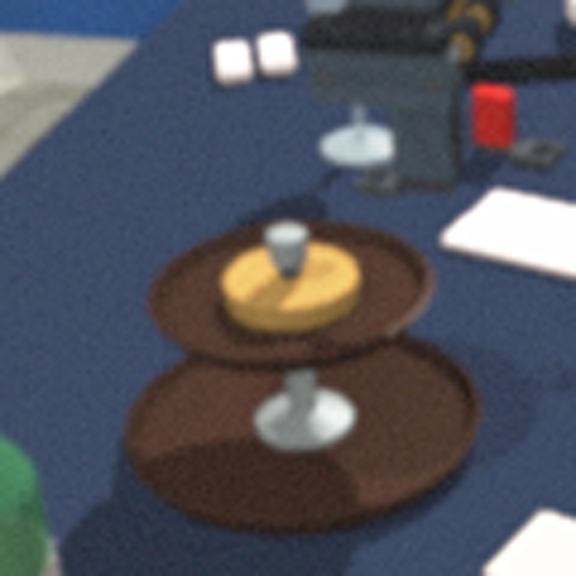

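```bash
python3 - <<'E'
from h import *
import pickle
from scipy.optimize import least_squares
W=pickle.load(open('w5.pkl','rb'));S,D=pickle.load(open('sd5.pkl','rb'))
obs=[('w',(226,91),29),('w',(230.5,93.5),0),('s',(230,217.6),29),('s',(230.1,227.4),0),('d',(209.8,178.1),29),('d',(210.6,187.9),0)]
P={'w':lambda p:proj(W,p,1),'s':lambda p:proj(S,p),'d':lambda p:proj(D,p)}
def r(x,o):return np.concatenate([P[c]((x[0],x[1],x[2]+dz))-u for c,u,dz in o])
for o in(obs,obs[:2],obs[2:]):
    k=least_squares(r,[583,75,108],args=(o,));print(k.x.round(1),k.fun.round(1))
for h in(100,108,116):print(h,fatz(W,(226,91),h+29).round(1),fatz(W,(230.5,93.5),h).round(1))
# clip tips
s=monitor.state();R=Ro.from_euler('xyz',s['ee_rot'],degrees=True).as_matrix();
print(s['ee_pos'],'ahead dir',(-R[:,1]).round(3),R[:,1].round(3))
T=np.array(s['ee_pos'])
for sgn in(1,-1):
    tip=T+R@[0,sgn*41,6] - 0; print(sgn,tip.round(1),proj(W,tip,1))
zt=T[2]-9.6+6
print('tips obs',fatz(W,(242,162),zt),fatz(W,(271,162),zt))
V=np.array(W['view']);print('wcam',(-V[:3,:3].T@V[:3,3]).round(1))
E
```

```text
[585.1  76.4 112.8] [ 0.5  0.4 -0.4 -0.  -0.   0.8  0.  -0.4 -0.7  0.2 -0.6 -0.7]
[582.9  72.7 153.2] [ 0.  -0.1 -0.   0.1]
[583.8  75.1 111.4] [-0.   0.6  0.  -0.7 -0.1  0.5  0.  -0.5]
100 [586.2  77.9 129. ] [585.8  77.1 100. ]
108 [585.7  77.2 137. ] [585.4  76.4 108. ]
116 [585.2  76.4 145. ] [584.9  75.8 116. ]
[500.97020064  54.95270775 178.87500357] ahead dir [ 1.    -0.018 -0.016] [-1.     0.018  0.016]
1 [459.9  55.7 173.5] [259.38460571 279.39194781]
-1 [541.9  54.2 172.2] [260.28071159 160.17985935]
tips obs [541.47312927  65.045943   175.27500357] [541.22604608  47.95251222 175.27500357]
wcam [572.5  56.4 347.8]
```

```bash
python3 -m creep '0.6 0.7 -1 0 -0.006 0.005 1;0.6 0.7 -1 0 -0.006 0.005 1;0.6 0.6 -1 0.001 -0.005 0.006 1;0 0 -0.5 0 0 0 1;0 0 0 0 0 0 1;0 0 0 0 0 0 1'
python3 -c "
from h import *
need((519,76.5,122),-90)
f=grab('wrist','w6.png')
need((519,76.5,122),-90)
import pickle;pickle.dump(f,open('w6.pkl','wb'))
cv2.imwrite('pics/w6c.png',cv2.resize(f['img'][60:250,170:350,::-1],None,fx=3.1,fy=3.1,interpolation=cv2.INTER_CUBIC))
"
```

```text
time_s: 9.05
ee_pos: [519.0, 68.3, 143.2]
ee_rot: [-179.9, -0.2, -90.7]
force: [0.2, -0.1, -0.7]
gripper_width: 12.2
t 9.05 pos [519.   68.3 143.2] rot [-1.7988e+02 -1.6000e-01 -9.0690e+01] F [ 0.16 -0.08 -0.75] w 12.2 tq [0.   0.03 0.01]
need cm [-0.    0.82 -2.12] rad [0.003 0.002 0.012]
t 9.1 pos [519.   68.2 143.3] rot [-1.7987e+02 -1.7000e-01 -9.0690e+01] F [ 0.6   0.01 -0.01] w 11.7 tq [-0.01  0.03  0.04]
need cm [ 0.    0.83 -2.13] rad [0.003 0.002 0.012]
```

View pics/w6c.png

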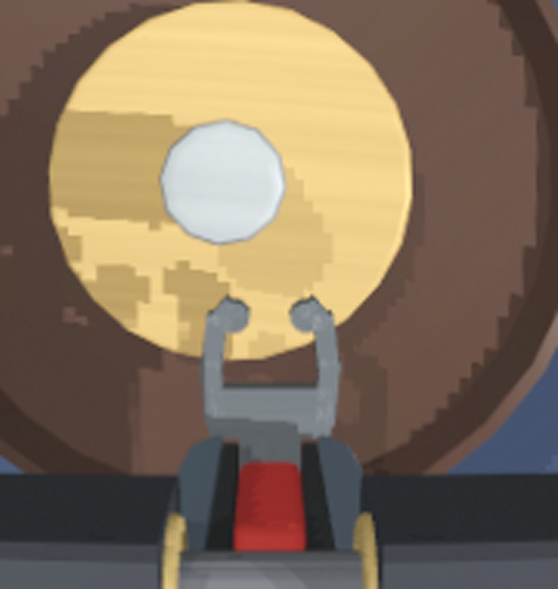

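```bash
python3 - <<'E'
from h import *
import pickle
W=pickle.load(open('w6.pkl','rb'))
c=lambda x,y:(170+x/3.1,60+y/3.1)
for h in(106,112,118):
    print(h,'head',fatz(W,c(222,181),h+29).round(1),'hub',fatz(W,c(230.5,180),h).round(1))
    print('  widths',fatz(W,c(284,181),h+29)[1]-fatz(W,c(161,181),h+29)[1],fatz(W,c(412,180),h)[1]-fatz(W,c(49,180),h)[1])
zt=143.2-9.6+6
a,b=fatz(W,c(232,314),zt),fatz(W,c(309,314),zt);print('tips',a.round(1),b.round(1),((a+b)/2).round(1))
E
```

```text
106 head [585.4  77.3 135. ] hub [585.3  76.7 106. ]
  widths -23.749976638946947 -82.30601645563857
112 head [585.5  77.  141. ] hub [585.3  76.5 112. ]
  widths -22.95362911617704 -79.93113994358131
118 head [585.6  76.7 147. ] hub [585.4  76.3 118. ]
  widths -22.15728159340715 -77.55626343152406
tips [560.1  75.6 139.6] [559.9  60.9 139.6] [560.   68.2 139.6]
```

```bash
python3 -m creep '-0.05 0.42 -0.4 0.002 0.001 0.006 1;-0.05 0.42 -0.4 0.001 0.001 0.006 1;0 0 -0.4 0 0 0 1;0 0 -0.1 0 0 0 1;0 0 0 0 0 0 1;0 0 0 0 0 0 1'
python3 -c "
from h import *
need((518,76.7,122),-90)"
```

```text
time_s: 9.6
ee_pos: [517.9, 76.4, 130.7]
ee_rot: [-179.9, 0.0, -90.0]
force: [-0.4, -0.4, -0.4]
gripper_width: 11.8
t 9.6 pos [517.9  76.4 130.7] rot [-1.7987e+02  3.0000e-02 -9.0040e+01] F [-0.37 -0.41 -0.36] w 11.8 tq [0.03 0.03 0.  ]
need cm [ 0.01  0.03 -0.87] rad [-0.     0.002  0.001]
```

```bash
python3 -m creep '0 0 -0.15 0 0 0 1;0 0 -0.15 0 0 0 1;0 0 -0.1 0 0 0 1;0 0 0 0 0 0 1'
python3 -m creep '0 0 -0.1 0 0 0 1;0 0 -0.1 0 0 0 1'
python3 -m creep '0 0 -0.1 0 0 0 1;0 0 -0.05 0 0 0 1'
```

```text
time_s: 9.93
ee_pos: [518.1, 76.5, 126.6]
ee_rot: [-179.8, 0.0, -90.0]
force: [1.2, 0.0, 0.1]
gripper_width: 11.8
time_s: 10.1
ee_pos: [518.3, 76.4, 124.7]
ee_rot: [-179.8, 0.0, -90.0]
force: [-0.8, -0.8, -1.0]
gripper_width: 12.2
time_s: 10.27
ee_pos: [519.1, 76.5, 124.4]
ee_rot: [-179.7, 0.0, -90.0]
force: [-0.3, -0.0, 1.7]
gripper_width: 12.0
```

```bash
python3 -m creep '-0.05 0 -0.05 0 0 0 1'
python3 -m creep '0 0 -0.08 0 0 0 1'
python3 -m creep '0 0 -0.08 0 0 0 1'
python3 -c "
from h import *
need((518,76.7,124.4),-90)"
```

```text
time_s: 10.35
ee_pos: [519.0, 76.5, 124.3]
ee_rot: [-179.6, 0.0, -90.0]
force: [0.4, -0.4, 1.9]
gripper_width: 12.0
time_s: 10.43
ee_pos: [519.4, 76.6, 124.2]
ee_rot: [-179.5, 0.1, -90.0]
force: [-1.5, 0.1, 7.7]
gripper_width: 12.2
time_s: 10.52
ee_pos: [519.7, 76.6, 124.2]
ee_rot: [-179.5, 0.1, -90.0]
force: [-2.2, -0.7, 6.8]
gripper_width: 11.8
t 10.52 pos [519.7  76.6 124.2] rot [-1.7946e+02  7.0000e-02 -9.0030e+01] F [-2.22 -0.69  6.85] w 11.8 tq [-0.05  0.12 -0.  ]
need cm [-0.17  0.01  0.02] rad [-0.001  0.009  0.   ]
```

```bash
python3 -m creep '-0.1 0 0.1 0 0.009 0 1;0 0 0.02 0 0 0 1;0 0 0 0 0 0 1'
python3 -c "
from h import *
need((518,76.7,125.5),-90)
f=grab('wrist');D=grab('side');S=grab('scene')
need((518,76.7,125.5),-90)
a=cv2.resize(f['img'][60:250,170:350,::-1],(360,380),interpolation=cv2.INTER_CUBIC)
b=cv2.resize(D['img'][150:230,170:250,::-1],(380,380),interpolation=cv2.INTER_CUBIC)
cv2.imwrite('pics/w7.png',np.hstack([a,b]))
c=cv2.resize(S['img'][190:250,190:270,::-1],(760,570),interpolation=cv2.INTER_CUBIC)
cv2.imwrite('pics/s7.png',c)
"
```

```text
time_s: 10.77
ee_pos: [518.4, 76.6, 125.2]
ee_rot: [180.0, 0.1, -90.0]
force: [-0.5, 0.0, -0.7]
gripper_width: 11.7
t 10.77 pos [518.4  76.6 125.2] rot [ 1.7997e+02  7.0000e-02 -9.0030e+01] F [-0.46  0.05 -0.66] w 11.7 tq [0.02 0.06 0.01]
need cm [-0.04  0.01  0.03] rad [-0.001 -0.     0.001]
t 10.92 pos [518.3  76.6 125.1] rot [ 1.7996e+02  6.0000e-02 -9.0030e+01] F [-0.    0.14 -1.17] w 11.7 tq [ 0.01  0.05 -0.02]
need cm [-0.03  0.01  0.04] rad [-0.001 -0.001  0.   ]
```

View pics/w7.png

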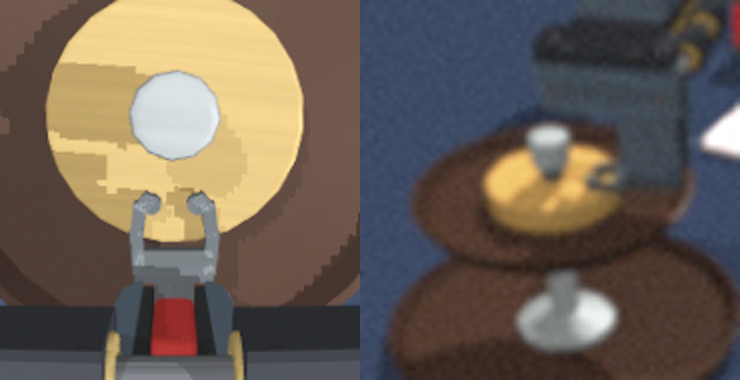

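View pics/s7.png

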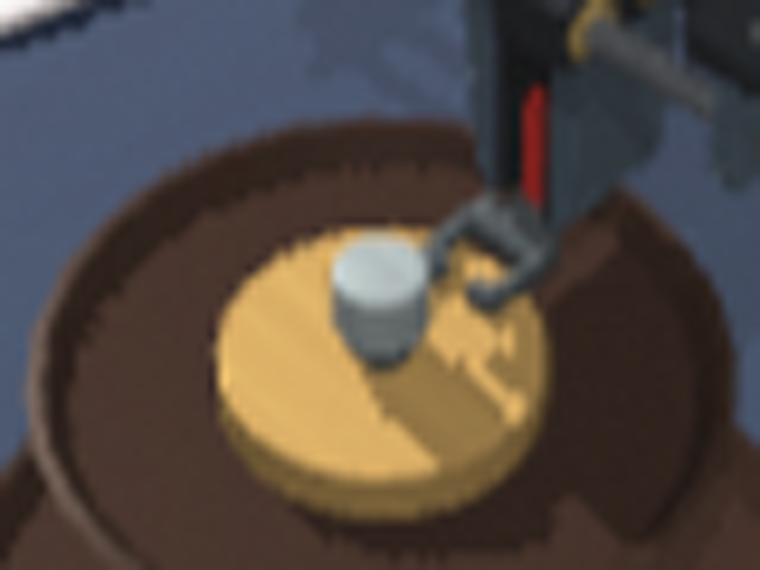

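```bash
python3 -m creep '0.5 0.01 0.02 0 0 0 1;0.4 0 0.02 0 0 0 1;0.3 0 0 0 0 0 1;0 0 0 0 0 0 1'
python3 -c "
from h import *
need((551.4,76.7,125.3),-90)"
```

```text
time_s: 11.25
ee_pos: [531.5, 76.7, 124.9]
ee_rot: [179.9, 0.1, -90.0]
force: [0.1, 0.7, -0.9]
gripper_width: 11.9
t 11.25 pos [531.5  76.7 124.9] rot [ 1.7992e+02  6.0000e-02 -9.0030e+01] F [ 0.09  0.66 -0.86] w 11.9 tq [ 0.02  0.04 -0.02]
need cm [1.99 0.   0.04] rad [-0.001 -0.001  0.   ]
```

```bash
python3 -m creep '0.25 0 0.05 0 0 0 1;0.1 0 0.02 0 0 0 1;0 0 0 0 0 0 1'
python3 -m creep '0.1 0 0 0 0 0 1'
python3 -m creep '0.1 0 0 0 0 0 1'
```

```text
time_s: 11.5
ee_pos: [535.6, 76.6, 125.4]
ee_rot: [179.9, 0.1, -90.0]
force: [-0.2, -0.2, -0.0]
gripper_width: 12.2
time_s: 11.58
ee_pos: [536.5, 76.6, 125.4]
ee_rot: [179.9, 0.1, -90.0]
force: [-0.3, 0.4, -0.8]
gripper_width: 11.9
time_s: 11.67
ee_pos: [537.5, 76.6, 125.4]
ee_rot: [179.9, 0.1, -90.0]
force: [0.3, 0.4, -1.2]
gripper_width: 12.0
```

```bash
python3 -m creep '0.06 0 0 0 0 0 1'
python3 -m creep '0.06 0 0 0 0 0 1'
python3 -m creep '0.06 0 0 0 0 0 1'
```

```text
time_s: 11.75
ee_pos: [538.1, 76.6, 125.4]
ee_rot: [179.9, 0.0, -90.0]
force: [-0.3, -0.1, 0.3]
gripper_width: 11.4
time_s: 11.83
ee_pos: [538.3, 76.5, 125.3]
ee_rot: [179.8, 0.0, -90.0]
force: [-0.7, -0.6, 0.8]
gripper_width: 11.9
time_s: 11.92
ee_pos: [538.4, 76.5, 125.2]
ee_rot: [179.7, 0.0, -90.0]
force: [-1.7, 0.5, -0.8]
gripper_width: 12.1
```

```bash
python3 -m creep '0.06 0.01 0.01 0 -0.003 0 1'
python3 -m creep '0.08 0 0.01 0 -0.002 0 1'
python3 -m creep '0.08 0 0.01 0 -0.002 0 1'
```

```text
time_s: 12.0
ee_pos: [538.4, 76.5, 125.1]
ee_rot: [179.8, 0.0, -90.0]
force: [-1.4, -0.1, -0.9]
gripper_width: 11.8
time_s: 12.08
ee_pos: [538.5, 76.5, 125.0]
ee_rot: [179.9, 0.0, -90.0]
force: [-2.5, -0.5, 0.8]
gripper_width: 11.9
time_s: 12.17
ee_pos: [538.5, 76.4, 124.8]
ee_rot: [179.9, 0.0, -90.0]
force: [-4.0, -0.7, 0.0]
gripper_width: 11.7
```

```bash
python3 -m creep '0.09 0.02 0.04 0 -0.001 0 1'
python3 -m creep '0.1 0.02 0.04 0 -0.001 0 1'
python3 -m creep '0.11 0.02 0.03 0 -0.001 0 1'
```

```text
time_s: 12.25
ee_pos: [538.6, 76.5, 124.9]
ee_rot: [179.8, -0.0, -90.0]
force: [-2.7, -0.3, -1.1]
gripper_width: 11.4
time_s: 12.33
ee_pos: [538.6, 76.6, 125.0]
ee_rot: [179.8, -0.0, -90.0]
force: [-4.6, -0.9, -0.4]
gripper_width: 11.8
time_s: 12.42
ee_pos: [538.7, 76.6, 125.0]
ee_rot: [179.7, -0.1, -90.0]
force: [-4.2, -0.6, 0.2]
gripper_width: 11.7
```

```bash
python3 -m creep '0.13 0.01 0.02 0 -0.003 0 1'
python3 -m creep '0.15 0.01 0.02 0 -0.003 0 1'
python3 -m creep '0.17 0.01 0.02 0 -0.003 0 1'
```

```text
time_s: 12.5
ee_pos: [538.8, 76.6, 124.9]
ee_rot: [179.7, -0.1, -90.0]
force: [-6.3, -0.3, 0.7]
gripper_width: 12.0
time_s: 12.58
ee_pos: [538.9, 76.6, 124.9]
ee_rot: [179.7, -0.1, -90.0]
force: [-7.0, -0.2, 2.4]
gripper_width: 12.0
time_s: 12.67
ee_pos: [538.9, 76.6, 124.9]
ee_rot: [179.6, -0.1, -90.0]
force: [-7.2, -0.5, 1.3]
gripper_width: 11.9
```

```bash
python3 -m creep '0.18 0.01 0.04 0 -0.005 0 1'
python3 -m creep '0.18 0.01 0.04 0 -0.005 0 1'
```

```text
time_s: 12.75
ee_pos: [539.0, 76.6, 125.0]
ee_rot: [179.7, -0.1, -90.1]
force: [-6.8, 0.6, 0.1]
gripper_width: 11.7
time_s: 12.83
ee_pos: [539.0, 76.6, 124.9]
ee_rot: [179.7, -0.1, -90.1]
force: [-6.5, 0.4, 0.3]
gripper_width: 12.1
```

```bash
python3 -m creep '0.2 0.01 0.02 0 -0.003 0.001 1'
python3 -m creep '0.21 0.01 0.02 0 -0.003 0 1'
```

```text
time_s: 12.92
ee_pos: [539.1, 76.6, 124.8]
ee_rot: [179.6, -0.2, -90.0]
force: [-7.8, -1.0, 3.0]
gripper_width: 11.9
time_s: 13.0
ee_pos: [539.3, 76.6, 124.9]
ee_rot: [179.6, -0.2, -90.0]
force: [-7.6, -0.3, 2.3]
gripper_width: 11.9
```

```bash
python3 -m creep '0.22 0.01 0.03 0 -0.003 0 1'
python3 -m creep '0.23 0.01 0.03 0 -0.003 0 1'
python3 -c "
from h import *
f=grab('wrist');S=grab('scene')
need((551.4,76.7,125.3),-90)
a=cv2.resize(f['img'][60:250,170:350,::-1],(378,399),interpolation=cv2.INTER_CUBIC)
b=cv2.resize(S['img'][200:250,205:255,::-1],(399,399),interpolation=cv2.INTER_CUBIC)
cv2.imwrite('pics/w8.png',np.hstack([a,b]))"
```

```text
time_s: 13.08
ee_pos: [539.6, 76.6, 125.0]
ee_rot: [179.5, -0.2, -90.0]
force: [-7.3, -0.4, 0.6]
gripper_width: 12.0
time_s: 13.17
ee_pos: [539.8, 76.6, 125.0]
ee_rot: [179.4, -0.2, -90.0]
force: [-7.2, -0.5, 0.8]
gripper_width: 11.6
t 13.27 pos [540.   76.6 125. ] rot [179.42  -0.21 -90.01] F [-7.38 -0.84  2.91] w 12.0 tq [-0.07  1.27 -0.03]
need cm [1.14 0.01 0.03] rad [ 0.004 -0.01   0.   ]
```

View pics/w8.png

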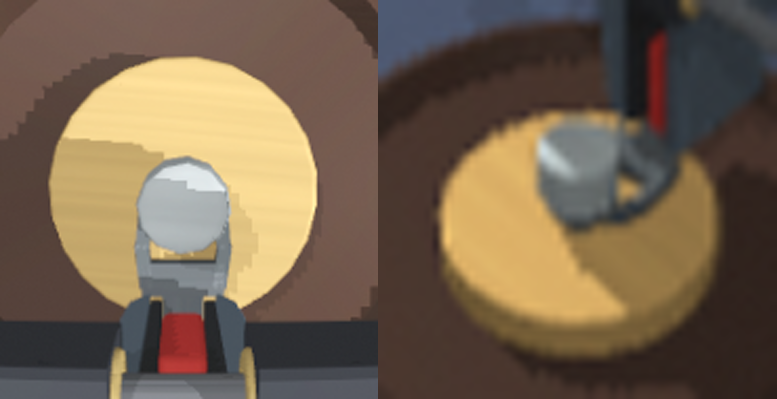

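```bash
python3 -m creep '0.22 0.01 0.03 0.002 -0.005 0 1'
python3 -m creep '0.22 0.01 0.03 0.002 -0.005 0 1'
python3 -m creep '0.22 0.01 0.03 0 -0.005 0 1'
```

```text
time_s: 13.35
ee_pos: [540.1, 76.6, 125.0]
ee_rot: [179.4, -0.1, -90.0]
force: [-6.7, -1.0, 1.7]
gripper_width: 11.6
time_s: 13.43
ee_pos: [540.4, 76.6, 125.0]
ee_rot: [179.5, -0.0, -90.0]
force: [-7.7, -0.3, 2.5]
gripper_width: 11.8
time_s: 13.52
ee_pos: [540.5, 76.6, 125.0]
ee_rot: [179.5, -0.0, -90.0]
force: [-7.2, -1.1, 2.3]
gripper_width: 11.6
```

```bash
python3 -m creep '0.23 0.01 0.03 0 -0.005 0 1;0.23 0.01 0.03 0 -0.005 0 1'
python3 -m creep '0.23 0.01 0.03 0 -0.005 0 1;0.23 0.01 0.03 0 -0.005 0 1'
python3 -m creep '0.23 0.01 0.03 0 -0.005 0 1;0.23 0.01 0.03 0 -0.005 0 1'
```

```text
time_s: 13.68
ee_pos: [541.1, 76.6, 124.9]
ee_rot: [179.5, -0.1, -90.0]
force: [-5.6, 0.6, 1.0]
gripper_width: 11.7
time_s: 13.85
ee_pos: [541.9, 76.6, 124.9]
ee_rot: [179.6, -0.1, -90.0]
force: [-6.0, -1.3, 0.7]
gripper_width: 11.9
time_s: 14.02
ee_pos: [543.4, 76.6, 124.8]
ee_rot: [179.8, -0.1, -90.0]
force: [-4.8, -0.4, 0.0]
gripper_width: 12.1
```

```bash
python3 -m creep '0.15 0.01 0.03 0 -0.001 0 1;0.15 0.01 0.03 0 0 0 1'
python3 -m creep '0.12 0.01 0.02 0 0 0 1;0.12 0 0.02 0 0 0 1'
```

```text
time_s: 14.18
ee_pos: [545.1, 76.7, 125.0]
ee_rot: [179.7, -0.1, -90.0]
force: [-3.3, -0.7, -0.7]
gripper_width: 11.8
time_s: 14.35
ee_pos: [550.9, 76.8, 126.1]
ee_rot: [-179.9, -0.1, -90.0]
force: [3.0, -1.4, -1.2]
gripper_width: 11.9
```

```bash
python3 -m creep '0.05 0 -0.07 0 0 0 1;0 0 -0.02 0 0 0 1'
python3 -m creep '0.08 0 0 0 0 0 1'
```

```text
time_s: 14.52
ee_pos: [552.4, 76.8, 125.9]
ee_rot: [-179.8, -0.1, -90.0]
force: [-4.1, 0.5, -0.6]
gripper_width: 11.6
time_s: 14.6
ee_pos: [552.5, 76.8, 125.8]
ee_rot: [-179.9, -0.1, -90.0]
force: [-4.4, 0.1, 2.8]
gripper_width: 11.9
```

```bash
python3 -m creep '0.08 0 -0.03 0 0 0 1'
python3 -m creep '0 0 -0.06 0 0 0 1;0 0 -0.06 0 0 0 1'
python3 -m creep '0 0 -0.06 0 0 0 1'
```

```text
time_s: 14.68
ee_pos: [552.5, 76.8, 125.5]
ee_rot: [180.0, -0.1, -90.0]
force: [-4.7, -0.6, 1.5]
gripper_width: 12.1
time_s: 14.85
ee_pos: [552.4, 76.8, 124.6]
ee_rot: [180.0, -0.1, -90.0]
force: [-5.0, -0.9, 6.0]
gripper_width: 11.3
time_s: 14.93
ee_pos: [552.4, 76.9, 124.5]
ee_rot: [180.0, -0.1, -90.0]
force: [-5.3, -1.1, 6.9]
gripper_width: 11.5
```

```bash
python3 -m creep '-0.03 0 0.03 0 0 0 1;0 0 0 0 0 0 1'
python3 -c "
from h import *
need((552.4,76.7,124.6),-90)"
python3 -m creep '0 0 0 0 0 0 0.3;0 0 0 0 0 0 0.3;0 0 0 0 0 0 0.3;0 0 0 0 0 0 0.3'
python3 -c "
from h import *
need((552.4,76.7,124.6),-90)"
```

```text
time_s: 15.1
ee_pos: [552.4, 76.8, 124.9]
ee_rot: [-180.0, -0.1, -90.0]
force: [-2.7, -1.3, 1.0]
gripper_width: 11.6
t 15.1 pos [552.4  76.8 124.9] rot [-1.7996e+02 -1.3000e-01 -9.0040e+01] F [-2.67 -1.31  1.  ] w 11.6 tq [-0.16  0.68  0.01]
need cm [-0.   -0.01 -0.03] rad [0.002 0.001 0.001]
time_s: 15.43
ee_pos: [557.0, 77.6, 125.8]
ee_rot: [-179.4, -0.0, -90.0]
force: [-0.6, -0.4, -0.1]
gripper_width: 31.6
t 15.43 pos [557.   77.6 125.8] rot [-1.7936e+02 -3.0000e-02 -9.0040e+01] F [-0.55 -0.4  -0.13] w 31.6 tq [ 0.06  0.04 -0.  ]
need cm [-0.46 -0.09 -0.12] rad [0.001 0.011 0.001]
```

```bash
python3 -m creep '-0.4 -0.05 0 0 0.005 0 0.3;0 0 0 0 0 0 0.3;0 0 0 0 0 0 0.2'
python3 -c "
from h import *
need((552.4,76.7,124.6),-90)
f=grab('wrist');S=grab('scene');D=grab('side')
a=cv2.resize(f['img'][80:260,170:350,::-1],(380,380),interpolation=cv2.INTER_CUBIC)
b=cv2.resize(S['img'][200:250,205:255,::-1],(380,380),interpolation=cv2.INTER_CUBIC)
cv2.imwrite('pics/w9.png',np.hstack([a,b]))"
```

```text
time_s: 15.68
ee_pos: [553.8, 77.3, 126.0]
ee_rot: [-179.5, -0.0, -90.0]
force: [0.3, 0.2, 0.4]
gripper_width: 35.3
t 15.68 pos [553.8  77.3 126. ] rot [-1.7953e+02 -1.0000e-02 -9.0030e+01] F [0.32 0.21 0.37] w 35.3 tq [-0.01  0.05 -0.01]
need cm [-0.14 -0.06 -0.14] rad [0.    0.008 0.001]
```

View pics/w9.png

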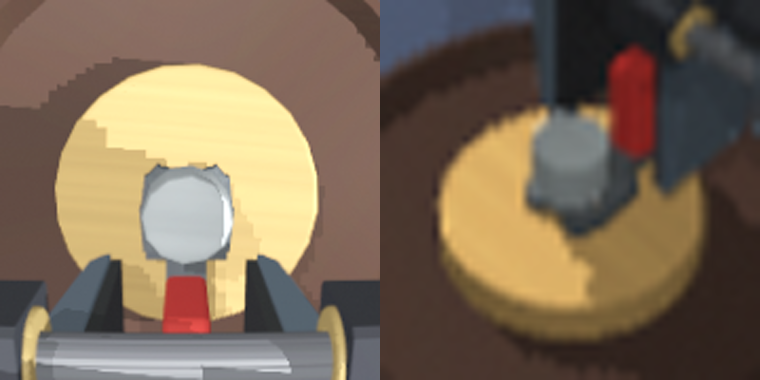

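The clip surrounds the spindle, with both tips showing ahead of the head at about (158,172) and (216,172). The red tab stands free between the open fingers. Lifting off and backing away.

```bash
python3 -m creep '0 0 0.8 0 0.004 0 0.2;-0.05 0 1.5 0 0.004 0 0.2;0 0 2 0 0 0 0.2;0 0 2 0 0 0 0.2;0 0 2 0 0 0 0.2;-0.5 0 1.5 0 0 0 0.2;-1 0 1 0 0 0 0.2;-1 0 0 0 0 0 0.2;-1 0 0 0 0 0 0.2;0 0 0 0 0 0 0.2;0 0 0 0 0 0 0.2'
python3 -c "
from h import *
need((552.4,76.7,124.6),-90)
f=grab('wrist');S=grab('scene','s10.png');D=grab('side')
a=cv2.resize(f['img'][40:220,160:340,::-1],(380,380),interpolation=cv2.INTER_CUBIC)
b=cv2.resize(S['img'][195:255,200:260,::-1],(380,380),interpolation=cv2.INTER_CUBIC)
cv2.imwrite('pics/w10.png',np.hstack([a,b]))
b=cv2.resize(D['img'][160:210,180:240,::-1],(720,600),interpolation=cv2.INTER_CUBIC)
cv2.imwrite('pics/d10.png',b)
import pickle;pickle.dump((f,S,D),open('f10.pkl','wb'))"
```

```text
time_s: 16.75
ee_pos: [512.8, 77.0, 240.6]
ee_rot: [179.8, -0.0, -90.0]
force: [0.2, 0.3, -0.3]
gripper_width: 36.7
t 16.75 pos [512.8  77.  240.6] rot [ 1.7978e+02 -2.0000e-02 -9.0030e+01] F [ 0.16  0.33 -0.32] w 36.7 tq [ 0.02  0.04 -0.02]
need cm [  3.96  -0.03 -11.6 ] rad [ 0.    -0.004  0.   ]
```

View pics/w10.png

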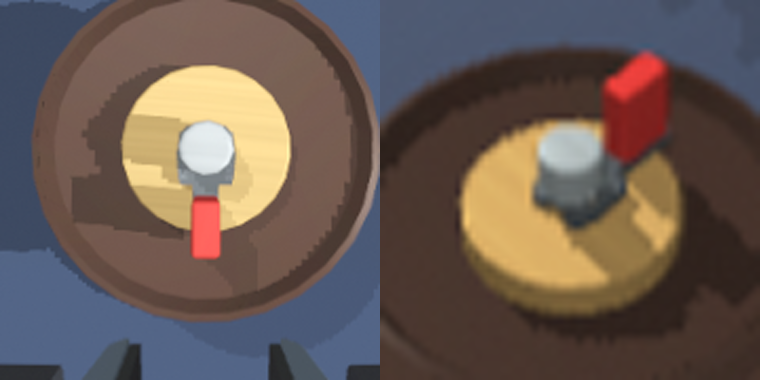

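View pics/d10.png

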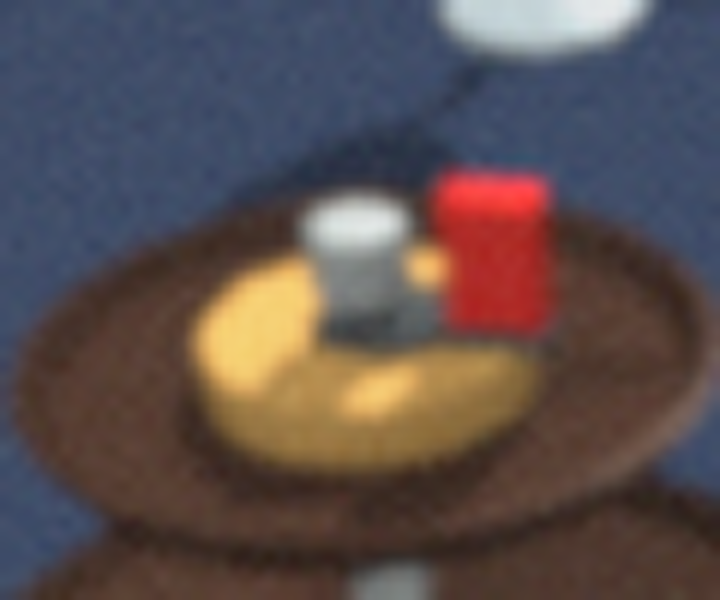

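View pics/s10.png

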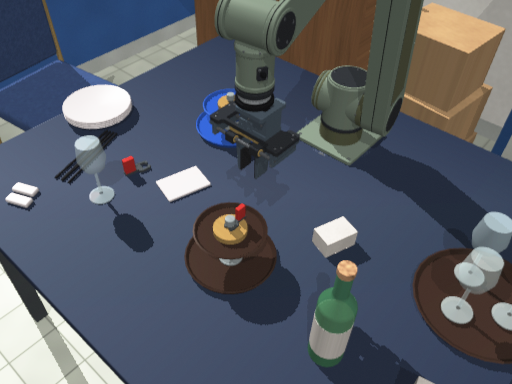

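```bash
python3 -c "
from h import *
import pickle
f,S,D=pickle.load(open('f10.pkl','rb'));k=180/380
a=fatz(f,(160+206*k,40+229*k),154);b=fatz(f,(160+207*k,40+148*k),143)
print(a,b,b-a)"
```

```text
[551.41485699  76.89804437 154.        ] [584.81563974  76.45949117 143.        ] [ 33.40078274  -0.4385532  -11.        ]
```

```bash
python3 -c "
from h import *
print(job.job_done(), monitor.state()['time_s'])"
```

```text
the job is handed in; nothing more can be done
the job is handed in; nothing more can be done
```

The clip is snapped home in the spindle groove and released, and I handed the job in just after 16.9 s of the 51 s allowed. I took the smaller clip by its red tab from the dish and left the larger one on the table alone. Then I touched the hub face with the clip, which puts the face about 115 mm above the table, and slid it in along +x.

- **Snap-in:** The jaws spread at about 7 to 8 N and snapped in. The back wall then stopped hard at 4 to 5 N, so the highest push I read was 7.8 N. Force was read at row ends only, so brief peaks between readings would not show.
- **Downward contact:** Pressing the clip onto the hub face read about 7.7 N in the height touch, and 6.9 N when I set it down flat before letting go.
- **Release:** The tool sprang forward about 5 mm when the fingers opened. I backed it off 4 mm before lifting, and the clip did not move in the pictures.
- **Last checks:** The tab centre measured 33.4 mm from the spindle axis against a nominal 34 mm, and 0.4 mm sideways, within camera accuracy. The clip looks flat on the hub. The glass, bottle, carton and blue stand look unmoved, and the gripper is well clear above.

No check failed. The vision estimate of the hub height was 111 to 113 mm, 2 to 4 mm below the touch result, and I used the touch result.

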